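# Press a bush home with the guarded rocker lever

### The arm

A 6-joint arm with a two-finger parallel gripper is mounted at the origin on the work surface. World frame = base frame: x ahead of the robot, y to its left, z up, the work surface at z = 0. Lengths are in m, angles in rad, forces in N, time in s.
With the tool pointing down it reaches from about 0.325 to 0.875 m from the base axis. Payload 4.4 kg.
Tool frame: the origin (TCP) lies on the centre line of the jaws, within the pads' length; the fingertips stand 25 mm ahead of it and the grasp point (between the pads) lies 6 mm ahead of it; y points along the fingers, z is the direction in which the jaws open and shut, and the axes are right-handed (so a half turn about y gives the same grasp; the last joint's range is limited). The gripper opens to 85 mm and grips with 20 to 120 N. Pads are 22 mm wide; open, the fingers measure 114 mm over their backs; the gripper's body (76 mm by 85 mm) begins 54 mm behind the grasp point. The pads swing forward as they close: fully open they stand 13 mm farther back than shut.
Start: joints at [-1.333, 0.207, 1.542, -0, 1.393, -0.15], TCP at [0.217, -0.532, 0.225] pointing down, gripper open.
Joint ranges: [-2.73, 2.73], [-0.86, 2.22], [0.23, 2.46], [-1.11, 4.25], [0.08, 2.63], [-2.82, 2.82]. Speed limits (rad/s): [2.79, 2.79, 3.14, 3.14, 3.14, 3.14].

### API

Orientations are given as a unit quaternion [x, y, z, w].
In Python, from workcell import ctrl gives the robot as it stands.
- The arm moves only by the shell command python3 -m inch 'ROWS' [FORCE]. ROWS is JSON, a list of rows, each a list of 7 numbers: the turn, a rotation vector about the world's x, y, z in degrees, then the shift along the world's x, y, z in m, then the opening, from 0 (shut) to 1 (fully open). A call has 1 to 12 rows; each row shifts and turns the commanded pose from where the row before left it; what a row does not reach is not made up. A row lasts 1/8 s, in which the tool goes at most 62.5 mm and 10.7 degrees, less where a joint would pass 70% of its speed; a pose out of reach is approached as far as the arm can. A call with a gripper value outside its range is refused whole. The fingers move at their own pace and stop on an object; FORCE is the grip in N (left out, the last holds). Time passes only in rows, so rows that do not move let the fingers close. It gives the time, the measured TCP pose, the force and the opening at its end, in the units of the state.
- ctrl.sense(): the state, without advancing time (a new reading comes with each control period).
- ctrl.capture(name): name is "scene" or "side" or "wrist"; returns a dict with "color" (400x640x3 uint8, red, green, blue), "fx", "fy", "cx", "cy" (pixels), "rvec" (rotation vector, rad) and "tvec" (3), from world to camera coordinates, as OpenCV has them. Camera axes: x right, y down, z forward; pixel columns grow to the right and rows downward; lengths in m; the calibration is good to about 2 mm. A picture is of the moment at which its call begins. There is no depth.
- ctrl.hand_in(): hands the job in, once; it reports no verdict.
Trained networks look in the newest picture that a camera, given by its name, has taken for a name from the list of things; names that differ only in an ending like _2 or _b are one class to them, and where a whole thing is asked for, a point or a joint stands for the part that bears it (a point fixed in the world has none). Each returns a list of dicts, best first, with "score" (0 to 1); they miss things now and then, are a little off and sometimes report something else, mostly with a low value. They report only what shows in the picture. A call takes as long as a camera call.
- ctrl.find_in(query, camera): "box" ([left, top, right, bottom] in pixels, round what is visible of it).
The state is a dict: "time": time; "q": joint angles; "joint_velocities": joint speeds; "tau": joint torques, N m; "tool_pos": TCP position; "orientation": TCP orientation; "force": force on the tool from outside, world axes, zero at the start; "moment": the same for the moment, N m; "finger_gap": finger opening in m.
Only numpy, scipy, OpenCV 4.12 (cv2) and the standard library are available. Lean on these libraries where they do the work, as an engineer would, in place of code of your own. Each camera call takes 0.05 s, during which the arm holds its last target.

### The job

Run one stroke of the guarded bench press to press the brass bush home: reach down through the guard window on the hub side and push that pad of the rocker lever down until the bush's flange is fully home against the hub, then reach through the other window and push the other pad down to its stop, so that the ram backs right off. Work with your fingertips on the pads, never on the bush or the ram, and keep every part of the robot off the guard, because it is interlocked. Leave the loose parts on and around the press where they are.

Things in the scene. Friction and masses are not known exactly. Their poses are not given: they have to be found in the camera images.
- press: Red horizontal bench press, fixed, 265 mm deep (x), 560 mm long (y), 165 mm high at its end plates, 210 mm at the dial gauge. Origin: centre of its underside on the bench; at yaw 0 its y points to the robot's left. The cylinder with the gauge is at its +y end, the dark hub that takes the bush lies towards -y. Ram line at press x +60, height 100 mm; rocker lever in front of it at press x -70 mm.
- guard: Grey steel guard over the press, not to be touched; origin and axes as the press. Flat top, 6 mm thick, upper face 170 mm above the bench, spanning press x -125 to +125, y -145 to +145 mm. Two windows in the front half of the top, 74 mm in x by 76 mm in y, centred at press x -70, y -70 (hub side) and y +70 mm (cylinder side). Elsewhere thin bars; bolt heads 3 mm high stand on the top.
- window_in (a point): Centre of the hub-side window, in the plane of the guard's upper face (170 mm up), axes as the press.
- window_out (a point): Centre of the cylinder-side window, in the plane of the guard's upper face (170 mm up), axes as the press.
- pad_in: Dark steel pressing pad, 40 (x) by 36 (y) by 7 mm, on the -y (hub-side) end of the rocker lever, under the hub-side window. Origin: centre of its upper face; z is the face's normal. Pushing it down drives the ram towards the hub. At the start it is the raised pad, about 8 mm below the guard's upper face; its full travel is about 24 mm.
- pad_out: The same pad on the +y (cylinder-side) end of the rocker lever, under the cylinder-side window. Origin: centre of its upper face; z is the face's normal. Pushing it down draws the ram back. When fully down it lies about 32 mm below the guard's upper face.
- rocker (a joint): Tilt of the rocker lever about its middle, rad: 0 = cylinder-side pad fully down, ram fully back; 0.34 = hub-side pad fully down, ram fully forward. The pads are 70 mm either side of the pivot, their faces 12 mm above it. It stays where it is left (friction: about 3 N at a pad; about 8 N while the ram pushes the bush).
- ram (a joint): Travel of the ram towards the hub, in m; it follows the rocker: 0 = fully back, about 0.037 = fully forward. It meets the bush after about 12 to 17 mm.
- bush (a joint): How far the brass flanged bush (36 mm diameter, flange 48 mm diameter by 5 mm) has been pushed into the hub, in m: 0 to 0.005 = only started, 0.024 = home, flange against the hub. It is a tight fit and stays where it is pushed to (about 3 N).
- spare_a: Loose spare brass flanged bush standing on the bench in front of the press, 37 mm high, flange up. Origin: centre of its underside. Leave it alone.
- spare_b: Another such loose spare bush standing on the bench in front of the press. Leave it alone.
- spare_c: Another such loose spare bush standing on the press's 60 mm high red deck at the +y side of the guard. Leave it alone.
- drift: Loose dark steel stepped drift, 28 mm diameter, 95 mm high, standing on the press's red deck at the -y side of the guard. Origin: centre of its underside. Leave it alone.
- bearing: Loose steel bearing ring, 62 mm diameter, 16 mm high, lying on the bench in front of the press. Origin: centre of its underside. Leave it alone.
- oil_can: Loose red oil can, 84 mm diameter, 170 mm high, on the bench at the left. Origin: centre of its underside. Leave it alone.
- hammer: Loose hammer lying on the bench at the right. Leave it alone.

How it is judged:
By the outcome, as a careful person would: the job done as asked, in the order asked, and still so for the second after the job is handed in, with the robot touching nothing.
It also fails if it takes over 38 s, if anything falls off the work surface, if the arm or the gripper's body presses on something with over 40 N, if the wrist force passes 120 N, or if a joint passes its speed limit or range.

## Working session

There is one attempt and no reset: what is moved stays moved. The work goes in short steps, Python scripts to look and compute and a shell command to move; the robot and the scene stay as the last step left them, time stands still between calls to the robot, and variables do not carry over. Pictures are saved under pics/ and viewed, and the job is handed in when it is done.

```bash
mkdir -p pics; ls; python3 - <<'E'
from workcell import ctrl
import cv2
s=ctrl.sense(); print({k:s[k] for k in ('time','tool_pos','orientation','force','finger_gap')})
for n in ('scene','side','wrist'):
    c=ctrl.capture(n); cv2.imwrite(f'pics/{n}0.png',c['color'][:,:,::-1]); print(n,c['fx'],c['cx'],c['cy'],c['rvec'],c['tvec'])
    for q in ('guard','pad_in','pad_out','press'):
        print(q,[(round(d['score'],2),[round(v) for v in d['box']]) for d in ctrl.find_in(q,n)][:3])
E
```

```text
pics
{'time': 0.0, 'tool_pos': array([ 0.21724341, -0.53154453,  0.2235958 ]), 'orientation': array([-0.13627823,  0.69467361, -0.6930387 ,  0.13621375]), 'force': array([1.00784363, 0.32569072, 0.49347707]), 'finger_gap': 0.08568774258971003}
scene 520.5040633591127 312.06737738903854 196.2439316375347 [ 1.73203853  2.07515578 -0.60137913] [ 0.11079482 -0.37195005  1.95979936]
guard [(0.72, [270, 175, 393, 284])]
pad_in []
pad_out [(0.67, [340, 196, 355, 209]), (0.63, [293, 198, 310, 212]), (0.29, [266, 188, 274, 206])]
press [(0.69, [232, 179, 436, 302])]
side 361.3035760080143 318.6329636494085 197.1030591207522 [ 2.20120712 -0.07465506  0.04030009] [-0.52263724  0.10137608  1.07445245]
guard [(0.83, [296, 141, 430, 241])]
pad_in [(0.43, [334, 184, 351, 193])]
pad_out [(0.62, [263, 190, 276, 203])]
press [(0.74, [286, 126, 454, 279])]
wrist 287.6757530143296 320.0866132515686 204.68971925493332 [-2.38992326  1.60419551  0.24977949] [-0.57463589 -0.03931577  0.38033245]
guard []
pad_in []
pad_out []
press []
```

View pics/scene0.png

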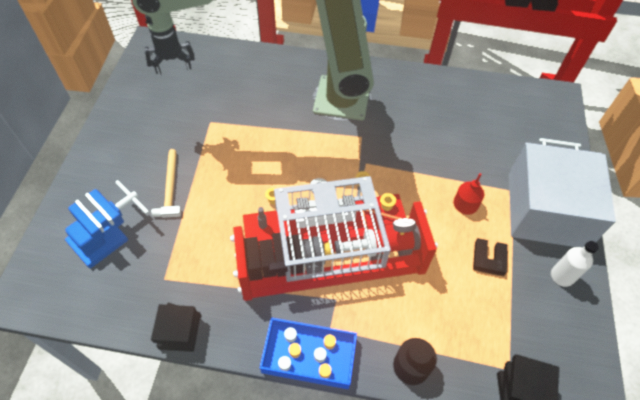

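View pics/side0.png

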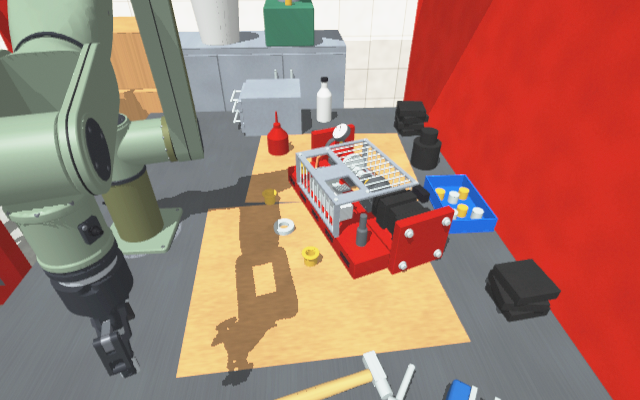

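View pics/wrist0.png

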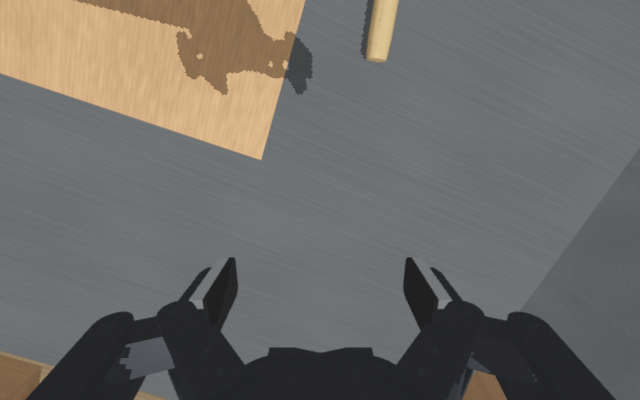

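The scene picture shows the press at about (335,240), with the guard's top plate at rows 180–210 and two windows near (303,205) and (347,200). I'll enlarge both views to measure the corners.

```bash
python3 - <<'E'
import cv2
a=cv2.imread('pics/scene0.png')[165:315,225:445]; cv2.imwrite('pics/scene0z.png',cv2.resize(a,None,fx=3.6,fy=3.6,interpolation=cv2.INTER_CUBIC))
a=cv2.imread('pics/side0.png')[120:285,250:470]; cv2.imwrite('pics/side0z.png',cv2.resize(a,None,fx=3.6,fy=3.6,interpolation=cv2.INTER_CUBIC))
E
```

```text
(no output)
```

View pics/scene0z.png

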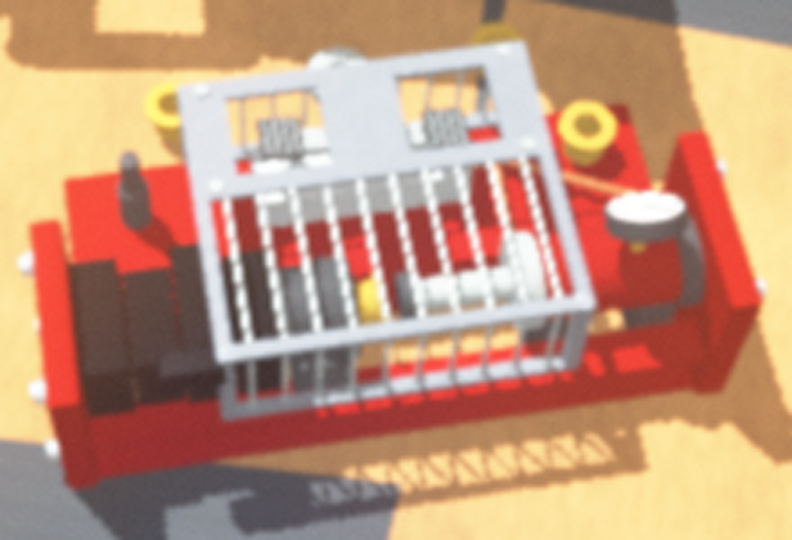

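View pics/side0z.png

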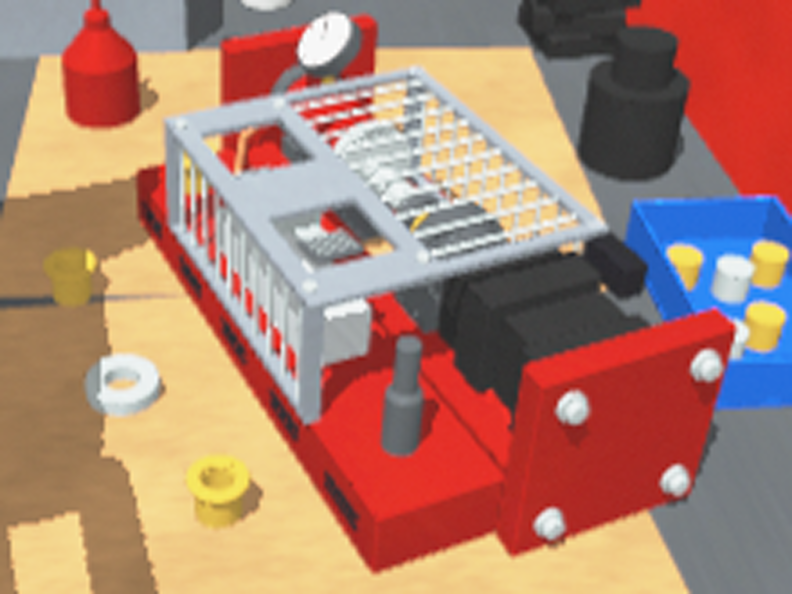

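```bash
cat > h.py <<'E'
import numpy as np, cv2
from scipy.optimize import least_squares
def K(c): return np.array([[c['fx'],0,c['cx']],[0,c['fy'],c['cy']],[0,0,1.]])
def proj(c,P): return cv2.projectPoints(np.array(P,float).reshape(-1,3),np.array(c['rvec'],float),np.array(c['tvec'],float),K(c),None)[0].reshape(-1,2)
def toplane(c,uv,z):
    R,_=cv2.Rodrigues(np.array(c['rvec'],float)); C=-R.T@np.array(c['tvec'],float)
    d=R.T@np.linalg.inv(K(c))@np.array([uv[0],uv[1],1.]); return C+d*(z-C[2])/d[2]
def w(p,P):
    c,s=np.cos(p[2]),np.sin(p[2]); P=np.array(P,float).reshape(-1,3)
    return np.c_[p[0]+c*P[:,0]-s*P[:,1],p[1]+s*P[:,0]+c*P[:,1],P[:,2]]
E
cat > m.py <<'E'
from h import *
from workcell import ctrl
sc=ctrl.capture('scene'); sd=ctrl.capture('side')
G=[(-.125,.145,.17),(-.125,-.145,.17),(.125,-.145,.17),(.125,.145,.17)]
us=np.array([(525,42),(178,88),(218,362),(597,303)])/3.6+[225,165]-.4
ud=np.array([(165,122),(308,302),(607,222),(418,68)])/3.6+[250,120]-.4
W=[(-.107,-.108,.17),(-.107,-.032,.17),(-.107,.032,.17),(-.107,.108,.17)]
uw=np.array([(225,98),(320,88),(395,77),(488,66)])/3.6+[225,165]-.4
for nm,S in (('scene',[(sc,G,us),(sc,W,uw)]),('side',[(sd,G,ud)]),('both',[(sc,G,us),(sc,W,uw),(sd,G,ud)])):
    f=lambda p:np.concatenate([(proj(c,w(p,P))-u).ravel() for c,P,u in S])
    r=least_squares(f,[.5,0,0]); print(nm,r.x,np.round(r.fun.reshape(-1,2),1).tolist())
p=r.x
print('win_in',w(p,[-.07,-.07,.17]),'out',w(p,[-.07,.07,.17]),np.degrees(p[2]))
E
python3 m.py
```

```text
scene [0.62768013 0.05028369 0.33991266] [[-0.1, -0.2], [0.0, -0.5], [0.4, 0.1], [0.3, 1.2], [0.3, 0.2], [-0.5, -0.4], [0.1, -0.2], [-0.6, -0.4]]
side [0.6262608  0.05044388 0.3415279 ] [[-0.6, -1.5], [0.4, 0.7], [0.2, 0.9], [-0.1, -1.1]]
both [0.62709681 0.05036661 0.34058891] [[-0.0, -0.4], [0.1, -0.6], [0.5, -0.1], [0.3, 1.0], [0.3, 0.0], [-0.4, -0.6], [0.1, -0.3], [-0.6, -0.6], [-0.3, -1.5], [0.6, 0.7], [0.5, 0.9], [0.2, -1.1]]
win_in [[ 0.5845007  -0.03899541  0.17      ]] out [[0.53773479 0.09296272 0.17      ]] 19.5143068661589
```

```bash
python3 - <<'E'
from workcell import ctrl
from scipy.spatial.transform import Rotation as R
s=ctrl.sense(); print(s['time'],s['tool_pos']); print(R.from_quat(s['orientation']).as_matrix().round(3))
E
```

```text
0.85 [ 0.21741327 -0.5323335   0.22482572]
[[-0.926 -0.     0.378]
 [-0.378 -0.    -0.926]
 [ 0.    -1.     0.   ]]
```

Guard pose agrees between the two cameras: centre (0.627, 0.050), yaw 19.5°. The jaw axis already lies nearly along the press y, so I'll rise, shut the jaws and move above the hub-side window.

```bash
python3 -m inch '[[0,0,-2.7,0,0,0.045,0],[0,0,0,0.033,0.045,0,0],[0,0,0,0.033,0.045,0,0],[0,0,0,0.033,0.045,0,0],[0,0,0,0.033,0.045,0,0],[0,0,0,0.033,0.045,0,0],[0,0,0,0.033,0.045,0,0],[0,0,0,0.033,0.045,0,0],[0,0,0,0.033,0.045,0,0],[0,0,0,0.033,0.045,0,0],[0,0,0,0.033,0.045,0,0],[0,0,0,0.033,0.045,0,0]]' 40
python3 - <<'E'
from workcell import ctrl
import cv2
c=ctrl.capture('wrist'); cv2.imwrite('pics/w1.png',c['color'][:,:,::-1])
from scipy.spatial.transform import Rotation as R
s=ctrl.sense(); print(s['time'],s['tool_pos'],s['force']); print(R.from_quat(s['orientation']).as_matrix().round(3))
c=ctrl.capture('side'); a=c['color'][60:285,230:470,::-1]; cv2.imwrite('pics/s1.png',cv2.resize(a,None,fx=2.6,fy=2.6,interpolation=cv2.INTER_CUBIC))
from h import *
c=ctrl.capture('wrist')
print(proj(c,w([.6271,.0504,.3406],[(-.107,-.108,.17),(-.107,-.032,.17),(-.033,-.032,.17),(-.033,-.108,.17),(-.07,-.07,.162)])))
E
```

```text
time: 2.35
tool_pos: [0.5814, -0.0357, 0.27]
orientation: [0.12, -0.697, 0.697, -0.12]
force: [1.2, -0.7, -0.9]
finger_gap: 0.0004
2.4 [ 0.58448223 -0.02964045  0.26971123] [2.87356082 2.88745053 0.69132148]
[[-0.941  0.004  0.339]
 [-0.339  0.005 -0.941]
 [-0.006 -1.    -0.004]]
[[367.36458874 241.80323381]
 [286.69362691 241.18559402]
 [284.29294663 162.83836385]
 [372.14732038 163.47595476]
 [327.40742299 201.4396653 ]]
```

View pics/w1.png

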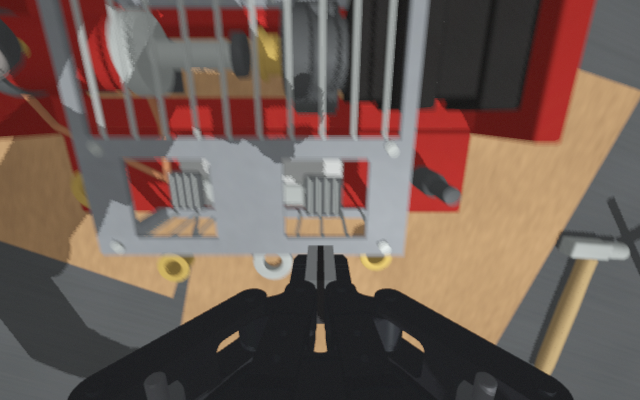

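View pics/s1.png

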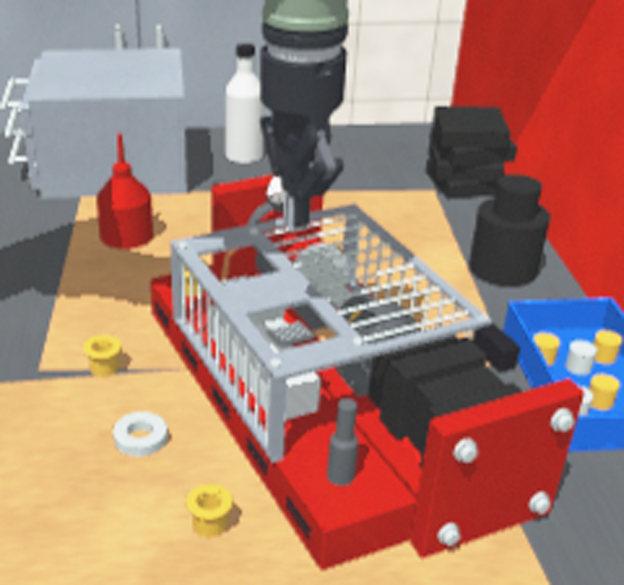

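The wrist view shows the hub-side window at columns 286–367, rows 158–238, with the pad seen at (322,195). The drift is clear to the right. I'll let it settle and measure again.

```bash
python3 -m inch '[[0,0,0,0.004,-0.002,-0.03,0],[0,0,0,0,0,0,0],[0,0,0,0,0,0,0],[0,0,0,0,0,0,0]]'
python3 - <<'E'
from workcell import ctrl
import cv2
c=ctrl.capture('wrist'); cv2.imwrite('pics/w2.png',c['color'][:,:,::-1])
from scipy.spatial.transform import Rotation as R
s=ctrl.sense(); print(s['time'],s['tool_pos'],s['force']); print(R.from_quat(s['orientation']).as_matrix().round(3))
from h import *
print(proj(c,w([.6271,.0504,.3406],[(-.107,-.108,.17),(-.107,-.032,.17),(-.033,-.032,.17),(-.033,-.108,.17),(-.07,-.07,.162)])).round(1).tolist())
print('tip',proj(c,[s['tool_pos']-[0,0,.025]]))
E
```

```text
time: 3.0
tool_pos: [0.5849, -0.04, 0.2413]
orientation: [0.119, -0.697, 0.697, -0.12]
force: [0.1, 0.2, 0.2]
finger_gap: 0.0001
3.05 [ 0.58490818 -0.03988719  0.24124579] [1.16612153 0.09061917 0.12256871]
[[-0.943  0.002  0.333]
 [-0.333 -0.001 -0.943]
 [-0.002 -1.     0.001]]
[[363.5, 255.2], [273.9, 255.3], [269.3, 168.8], [367.8, 168.8], [318.7, 210.9]]
tip [[319.72876392 237.22790197]]
```

View pics/w2.png

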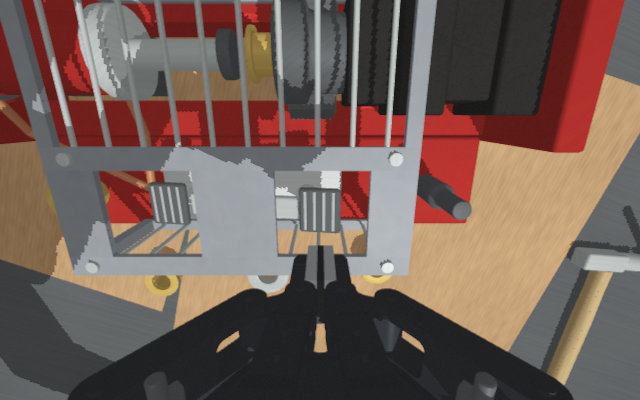

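The window is now at columns 275–369, rows 170–256, within 2 px of the prediction, and the pad is centred at (319,208). I'll descend to just above the pad and creep from there.

```bash
python3 -m inch '[[0,0,0,0,-0.0005,-0.020,0],[0,0,0,0,0,-0.018,0],[0,0,0,0,0,-0.006,0],[0,0,0,0,0,0,0],[0,0,0,0,0,-0.003,0],[0,0,0,0,0,-0.002,0],[0,0,0,0,0,0,0]]'
python3 - <<'E'
from workcell import ctrl
import cv2
c=ctrl.capture('wrist'); cv2.imwrite('pics/w3.png',c['color'][:,:,::-1])
s=ctrl.sense(); print(s['time'],s['tool_pos'],s['force'])
c=ctrl.capture('scene'); a=c['color'][165:315,225:445,::-1]; cv2.imwrite('pics/sc3.png',cv2.resize(a,None,fx=3.6,fy=3.6,interpolation=cv2.INTER_CUBIC))
E
```

```text
time: 3.92
tool_pos: [0.5845, -0.0398, 0.1909]
orientation: [0.12, -0.697, 0.697, -0.12]
force: [0.5, 1.1, -0.2]
finger_gap: 0.0003
3.975 [ 0.58451503 -0.03978488  0.1909389 ] [-0.12174615  0.38260957  0.68689372]
```

View pics/w3.png

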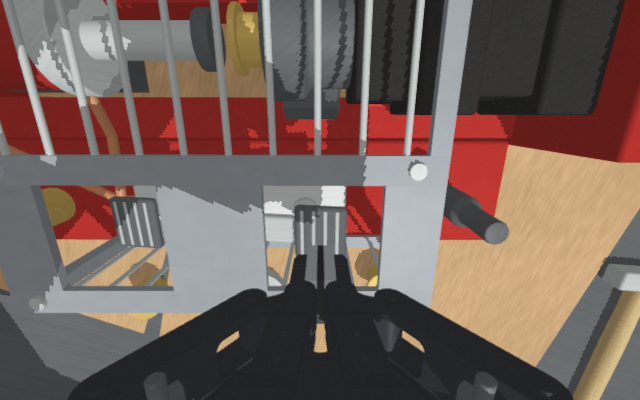

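View pics/sc3.png

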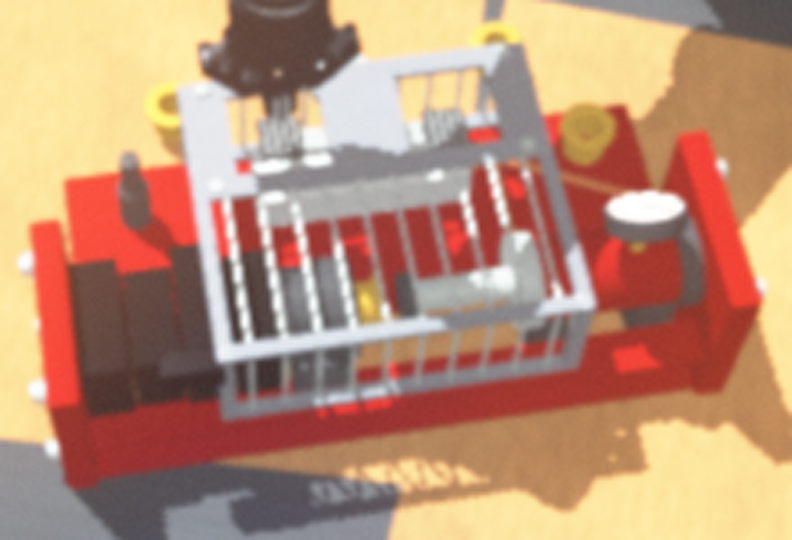

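No contact yet. The tips are just over the pad, which is at (320,228). I'll check in the side view how wide the gripper is where it will pass the guard plane.

```bash
python3 - <<'E'
from workcell import ctrl
from h import *
s=ctrl.sense(); c=ctrl.capture('side'); a=c['color'][:,:,::-1].copy()
x0,y0,f=270,100,5
a=cv2.resize(a[y0:y0+110,x0:x0+150],None,fx=f,fy=f,interpolation=cv2.INTER_CUBIC)
t=s['tool_pos']-[0,0,.025]; yv=np.array([-.333,.943,0]); xv=np.array([.943,.333,0])
for h,col in ((0,(0,255,0)),(.030,(0,255,255)),(.04,(255,0,255)),(.073,(255,0,0))):
  for v in (xv,yv):
    P=proj(c,[t+[0,0,h]-v*.038,t+[0,0,h]+v*.038]); P=((P-[x0,y0]+.5)*f).astype(int)
    cv2.line(a,tuple(map(int,P[0])),tuple(map(int,P[1])),col,1)
cv2.imwrite('pics/s3.png',a)
E
```

```text
(no output)
```

View pics/s3.png

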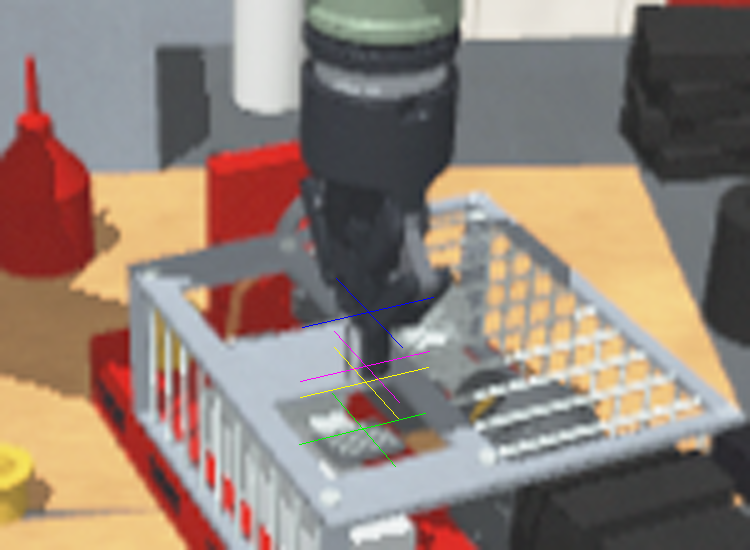

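The side picture shows the fingertips ending at about (370,377) in the zoom, higher than the expected green cross at (363,428). I'll triangulate the real tip.

```bash
python3 - <<'E'
from workcell import ctrl
from h import *
s=ctrl.sense(); c=ctrl.capture('scene'); a=c['color'][:,:,::-1].copy()
x0,y0,f=270,160,8
a=cv2.resize(a[y0:y0+60,x0:x0+90],None,fx=f,fy=f,interpolation=cv2.INTER_CUBIC)
t=s['tool_pos']-[0,0,.025]
for h,col in ((0,(0,255,0)),(.030,(0,255,255))):
    P=((proj(c,[t+[0,0,h]])[0]-[x0,y0]+.5)*f).astype(int); cv2.circle(a,tuple(map(int,P)),5,col,1); print(P)
cv2.imwrite('pics/sc4.png',a)
E
```

```text
[259 335]
[258 290]
```

View pics/sc4.png

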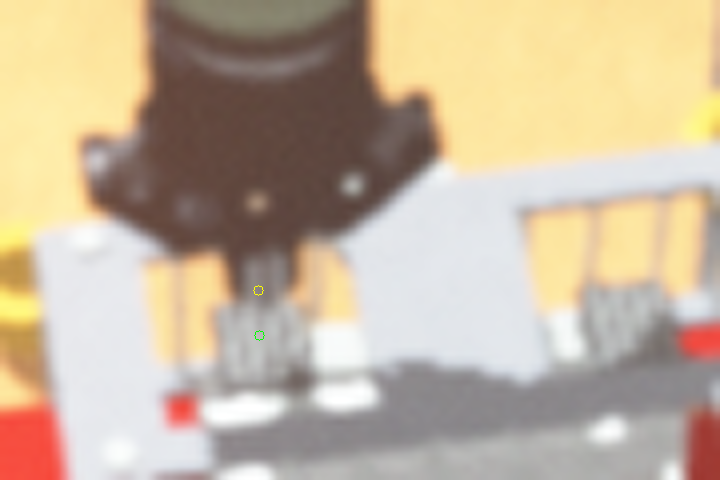

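```bash
python3 -m inch '[[0,0,0,0,0,-0.003,0],[0,0,0,0,0,-0.003,0],[0,0,0,0,0,-0.003,0],[0,0,0,0,0,0,0]]'
python3 - <<'E'
from workcell import ctrl
from h import *
c=ctrl.capture('wrist'); cv2.imwrite('pics/w5.png',c['color'][:,:,::-1])
s=ctrl.sense(); print(s['time'],s['tool_pos'],s['force'])
for h in (0,.01,.02,.03): print(h,proj(c,[s['tool_pos']-[0,0,h]])[0])
c=ctrl.capture('side'); a=c['color'][100:210,270:420,::-1]; cv2.imwrite('pics/s5.png',cv2.resize(a,None,fx=5,fy=5,interpolation=cv2.INTER_CUBIC))
E
```

```text
time: 4.62
tool_pos: [0.5841, -0.0397, 0.1812]
orientation: [-0.12, 0.697, -0.697, 0.12]
force: [0.2, -0.2, -0.4]
finger_gap: 0.0001
4.675 [ 0.58424133 -0.03977832  0.18145911] [-0.74977316 -0.32208814  0.21377009]
0 [320.0101824  255.10448968]
0.01 [320.05799218 247.35860473]
0.02 [320.10084055 240.41653939]
0.03 [320.13946173 234.15934257]
```

View pics/w5.png

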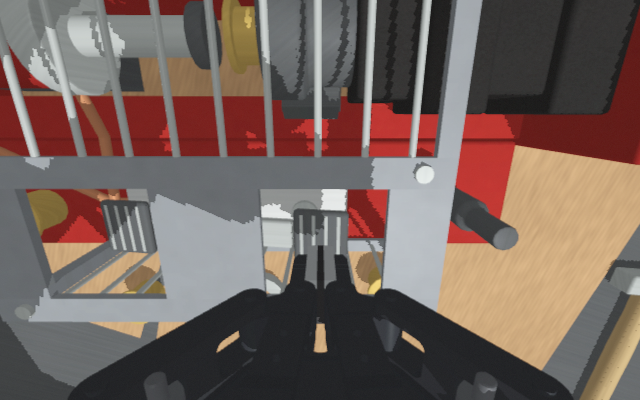

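View pics/s5.png

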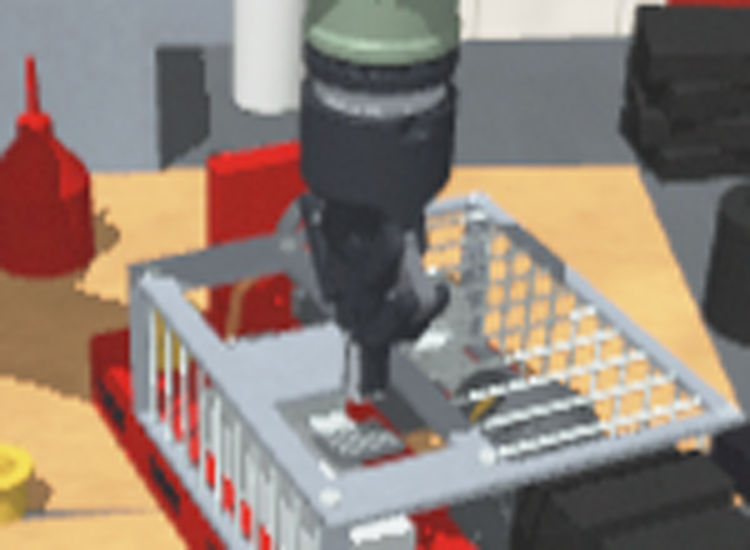

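Both views put the shut fingertips about level with the TCP (z ≈ 0.18), not 25 mm ahead of it, and the force is still zero. I'll go on down in small rows and watch the force.

```bash
python3 -m inch '[[0,0,0,0,0,-0.004,0],[0,0,0,0,0,-0.004,0],[0,0,0,0,0,-0.003,0],[0,0,0,0,0,0,0]]'
python3 - <<'E'
from workcell import ctrl
from h import *
c=ctrl.capture('wrist'); cv2.imwrite('pics/w6.png',c['color'][:,:,::-1])
s=ctrl.sense(); print(s['time'],s['tool_pos'],s['force'])
c=ctrl.capture('side'); a=c['color'][100:210,270:420,::-1]; cv2.imwrite('pics/s6.png',cv2.resize(a,None,fx=5,fy=5,interpolation=cv2.INTER_CUBIC))
E
```

```text
time: 5.22
tool_pos: [0.5841, -0.0397, 0.1703]
orientation: [-0.12, 0.697, -0.697, 0.12]
force: [0.2, -0.0, 0.1]
finger_gap: -0.0
5.275 [ 0.58427774 -0.03977428  0.17053706] [ 0.53195725 -0.4108422   0.20978788]
```

View pics/w6.png

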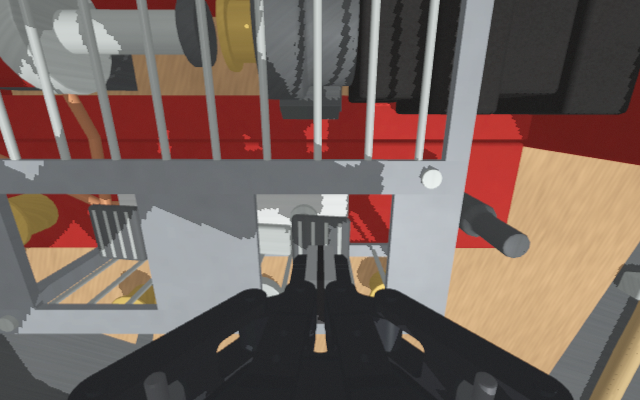

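View pics/s6.png

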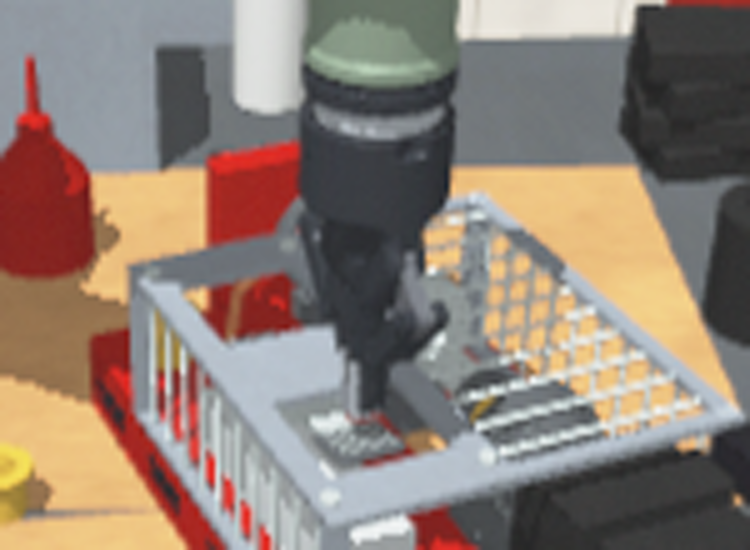

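```bash
python3 - <<'E'
from workcell import ctrl
from h import *
s=ctrl.sense(); c=ctrl.capture('side'); t=s['tool_pos']; yv=np.array([-.333,.943,0]); xv=np.array([.943,.333,0])
Z=lambda P:((proj(c,[P])[0]-[270,100]+.5)*5).round()
print('tip',[(h,Z(t+[0,0,h]).tolist()) for h in (-.025,-.01,0,.005,.01)])
for o in (.03,.045,.057):
  print(o,[(h,Z(t-yv*o+[0,0,h]).tolist()) for h in (.03,.04,.05,.06,.07)])
a=c['color'][135:200,320:380,::-1]; cv2.imwrite('pics/s7.png',cv2.resize(a,None,fx=9,fy=9,interpolation=cv2.INTER_LANCZOS4))
E
```

```text
tip [(-0.025, [361.0, 459.0]), (-0.01, [363.0, 437.0]), (0, [363.0, 422.0]), (0.005, [364.0, 414.0]), (0.01, [364.0, 406.0])]
0.03 [(0.03, [391.0, 403.0]), (0.04, [392.0, 387.0]), (0.05, [393.0, 371.0]), (0.06, [394.0, 354.0]), (0.07, [395.0, 337.0])]
0.045 [(0.03, [405.0, 418.0]), (0.04, [406.0, 402.0]), (0.05, [407.0, 385.0]), (0.06, [408.0, 369.0]), (0.07, [409.0, 352.0])]
0.057 [(0.03, [416.0, 430.0]), (0.04, [417.0, 414.0]), (0.05, [418.0, 397.0]), (0.06, [419.0, 381.0]), (0.07, [420.0, 363.0])]
```

View pics/s7.png

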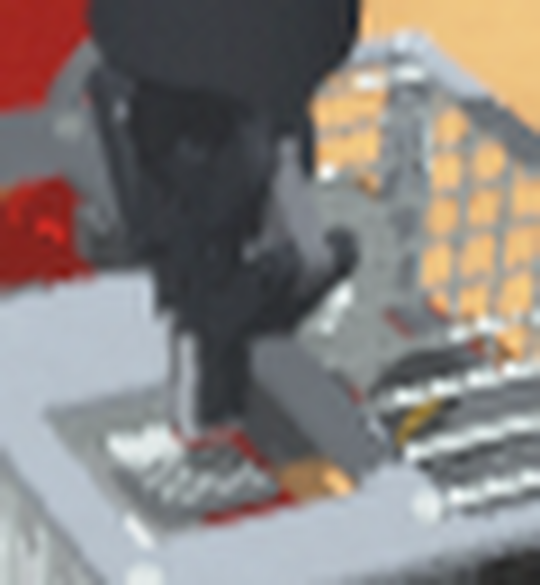

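The nearest knuckle is about 60 mm above the tip, so there is ample clearance at full depth. I'll continue down.

```bash
python3 -m inch '[[0,0,0,0,0,-0.004,0],[0,0,0,0,0,-0.003,0],[0,0,0,0,0,-0.002,0],[0,0,0,0,0,0,0]]'
python3 -m inch '[[0,0,0,0,0,-0.002,0],[0,0,0,0,0,-0.002,0],[0,0,0,0,0,0,0]]'
python3 -m inch '[[0,0,0,0,0,-0.002,0],[0,0,0,0,0,-0.002,0],[0,0,0,0,0,0,0]]'
python3 - <<'E'
from workcell import ctrl
from h import *
c=ctrl.capture('wrist'); cv2.imwrite('pics/w8.png',c['color'][:,:,::-1])
s=ctrl.sense(); print(s['time'],s['tool_pos'],s['force'],s['moment'])
c=ctrl.capture('side'); a=c['color'][100:210,270:420,::-1]; cv2.imwrite('pics/s8.png',cv2.resize(a,None,fx=5,fy=5,interpolation=cv2.INTER_CUBIC))
E
```

```text
time: 5.88
tool_pos: [0.5842, -0.0398, 0.1614]
orientation: [-0.12, 0.697, -0.697, 0.12]
force: [0.6, 0.4, 0.6]
finger_gap: 0.0001
time: 6.25
tool_pos: [0.5843, -0.0398, 0.1575]
orientation: [-0.12, 0.697, -0.697, 0.12]
force: [-0.8, -0.6, 0.6]
finger_gap: 0.0002
time: 6.62
tool_pos: [0.5846, -0.04, 0.154]
orientation: [0.12, -0.697, 0.697, -0.12]
force: [-0.3, -0.6, 1.9]
finger_gap: -0.0005
6.675 [ 0.58457435 -0.03992814  0.15394288] [0.05023853 0.22869162 0.88515507] [-0.07013888  0.02638973  0.03532249]
```

View pics/w8.png

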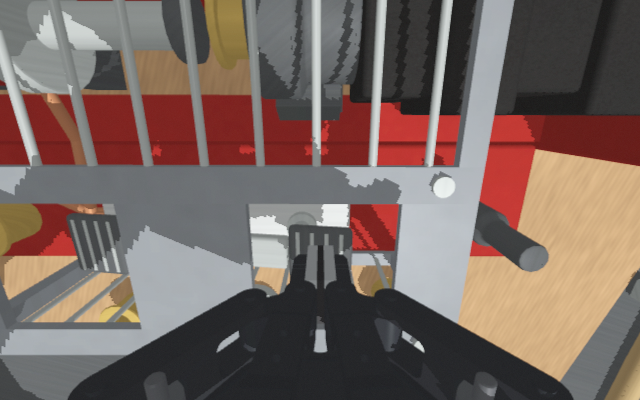

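View pics/s8.png

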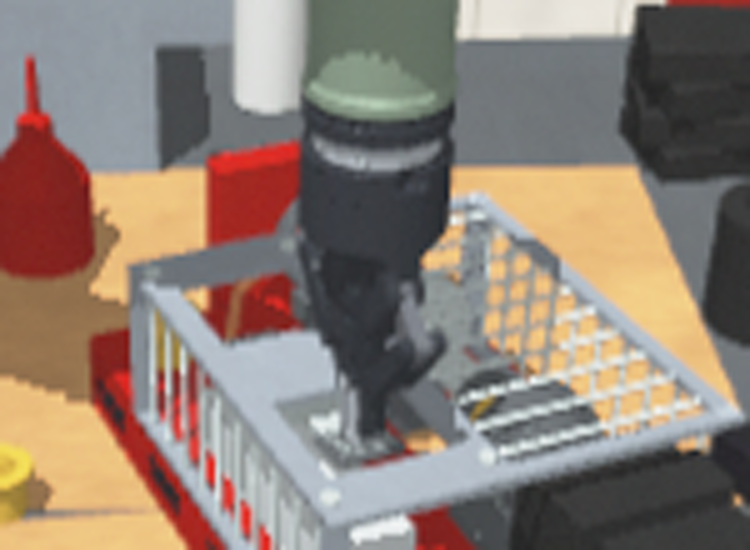

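Light contact starts at TCP z ≈ 0.155, with the tips on the pad at (320,250). Now I'll press.

```bash
python3 -m inch '[[0,0,0,0,0,-0.003,0],[0,0,0,0,0,-0.003,0],[0,0,0,0,0,0,0]]'
python3 -m inch '[[0,0,0,0,0,-0.003,0],[0,0,0,0,0,-0.003,0],[0,0,0,0,0,0,0]]'
python3 -m inch '[[0,0,0,0,0,-0.002,0],[0,0,0,0,0,-0.002,0],[0,0,0,0,0,0,0]]'
python3 - <<'E'
from workcell import ctrl
from h import *
c=ctrl.capture('wrist'); cv2.imwrite('pics/w9.png',c['color'][:,:,::-1])
s=ctrl.sense(); print(s['time'],s['tool_pos'],s['force'],s['moment'])
E
```

```text
time: 7.1
tool_pos: [0.585, -0.0405, 0.1482]
orientation: [0.119, -0.696, 0.697, -0.12]
force: [-0.1, -2.1, 2.7]
finger_gap: 0.0
time: 7.48
tool_pos: [0.5854, -0.0411, 0.143]
orientation: [0.119, -0.696, 0.698, -0.12]
force: [-0.6, -4.8, 6.1]
finger_gap: 0.0001
time: 7.85
tool_pos: [0.5856, -0.0415, 0.1397]
orientation: [0.119, -0.696, 0.698, -0.121]
force: [-2.5, -5.4, 8.7]
finger_gap: 0.0003
7.9 [ 0.58556525 -0.04154593  0.13968007] [-1.30444395 -4.60879258  9.00767687] [-0.82659154  0.31378128  0.03078832]
```

View pics/w9.png

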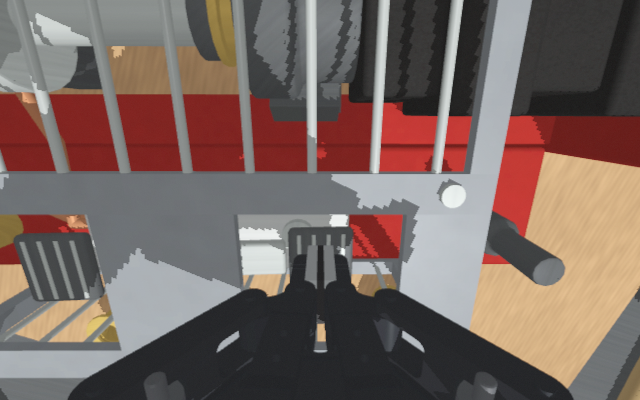

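```bash
python3 -m inch '[[0,0,0,0,0,-0.002,0],[0,0,0,0,0,-0.002,0],[0,0,0,0,0,0,0]]'
python3 -m inch '[[0,0,0,0,0,-0.002,0],[0,0,0,0,0,-0.001,0],[0,0,0,0,0,0,0]]'
python3 - <<'E'
from workcell import ctrl
from h import *
c=ctrl.capture('wrist'); cv2.imwrite('pics/w10.png',c['color'][:,:,::-1])
s=ctrl.sense(); print(s['time'],s['tool_pos'],s['force'],s['moment'])
E
```

```text
time: 8.28
tool_pos: [0.5857, -0.0418, 0.1358]
orientation: [0.119, -0.695, 0.698, -0.121]
force: [-1.5, -5.8, 8.7]
finger_gap: -0.0001
time: 8.65
tool_pos: [0.5858, -0.0419, 0.1328]
orientation: [0.119, -0.695, 0.698, -0.121]
force: [-1.9, -6.8, 8.1]
finger_gap: -0.0002
8.7 [ 0.58575318 -0.04193774  0.13276587] [-1.24808567 -5.62745058  9.10758191] [-1.02758999  0.29929082  0.04013882]
```

View pics/w10.png

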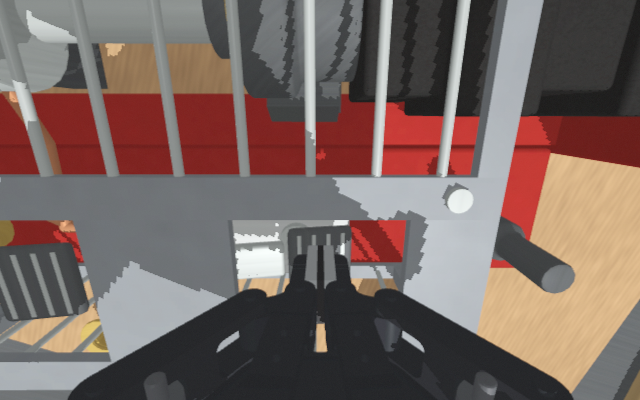

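```bash
python3 -m inch '[[0,0,0,0,0,-0.001,0],[0,0,0,0,0,-0.001,0],[0,0,0,0,0,0,0]]'
python3 -m inch '[[0,0,0,0,0,-0.001,0],[0,0,0,0,0,-0.001,0],[0,0,0,0,0,0,0]]'
python3 - <<'E'
from workcell import ctrl
from h import *
s=ctrl.sense(); print(s['time'],s['tool_pos'],s['force'],s['moment'])
c=ctrl.capture('scene'); a=c['color'][165:275,265:405,::-1]; cv2.imwrite('pics/sc11.png',cv2.resize(a,None,fx=5.5,fy=5.4,interpolation=cv2.INTER_CUBIC))
E
```

```text
time: 9.07
tool_pos: [0.5858, -0.042, 0.1325]
orientation: [0.119, -0.695, 0.699, -0.121]
force: [-5.4, -5.5, 16.5]
finger_gap: 0.0
time: 9.45
tool_pos: [0.5859, -0.042, 0.1324]
orientation: [0.119, -0.695, 0.699, -0.121]
force: [-8.2, -5.9, 24.3]
finger_gap: -0.0001
9.45 [ 0.5859204  -0.04200647  0.13235993] [-8.18233409 -5.86941277 24.29723483] [-0.79343052  1.55622886  0.01164474]
```

View pics/sc11.png

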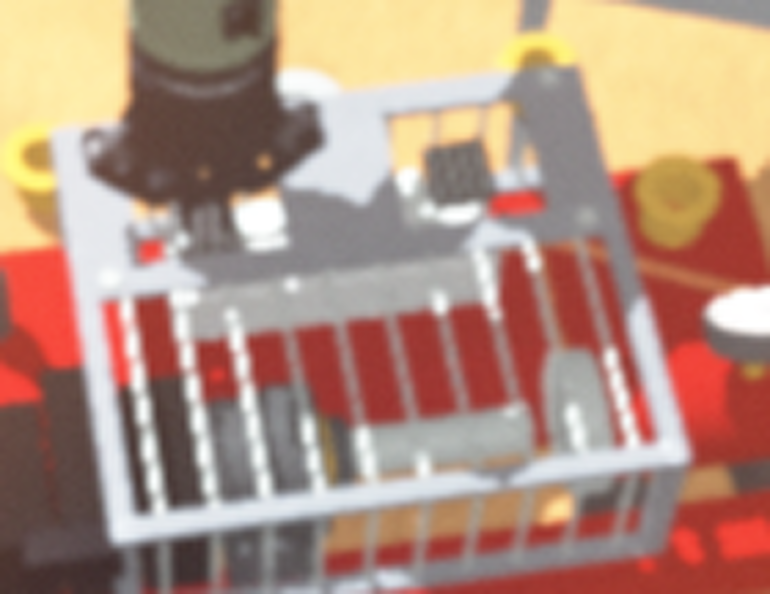

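The force rose from 9 to 24 N without further movement, so something is at a stop. I'll check that it is the bush and lever, not the gripper on the guard.

```bash
python3 - <<'E'
from workcell import ctrl
from h import *
c=ctrl.capture('side'); a=c['color'][100:210,270:420,::-1]; cv2.imwrite('pics/s12.png',cv2.resize(a,None,fx=5,fy=5,interpolation=cv2.INTER_CUBIC))
t=ctrl.sense(); print(t['time'],t['force'],t['tool_pos'])
c=ctrl.capture('wrist'); cv2.imwrite('pics/w12.png',c['color'][:,:,::-1])
c=ctrl.capture('scene'); a=c['color'][215:265,305:385,::-1]; cv2.imwrite('pics/sc12.png',cv2.resize(a,None,fx=9,fy=9,interpolation=cv2.INTER_LANCZOS4))
# expected pixels of hub face etc: flange outer rim at press x .06,z .124 vs y
p=[.6271,.0504,.3406]
for y in (-.07,-.06,-.05,-.04,-.03,-.02,-.01): print(y,((proj(c,w(p,[(.06,y,.124)]))[0]-[305,215]+.5)*9).round())
E
```

```text
9.55 [-9.24581001 -5.07296635 24.48894665] [ 0.5859333  -0.0420034   0.13237278]
-0.07 [ 43. 298.]
-0.06 [ 75. 294.]
-0.05 [106. 289.]
-0.04 [137. 285.]
-0.03 [168. 280.]
-0.02 [199. 276.]
-0.01 [230. 271.]
```

View pics/s12.png

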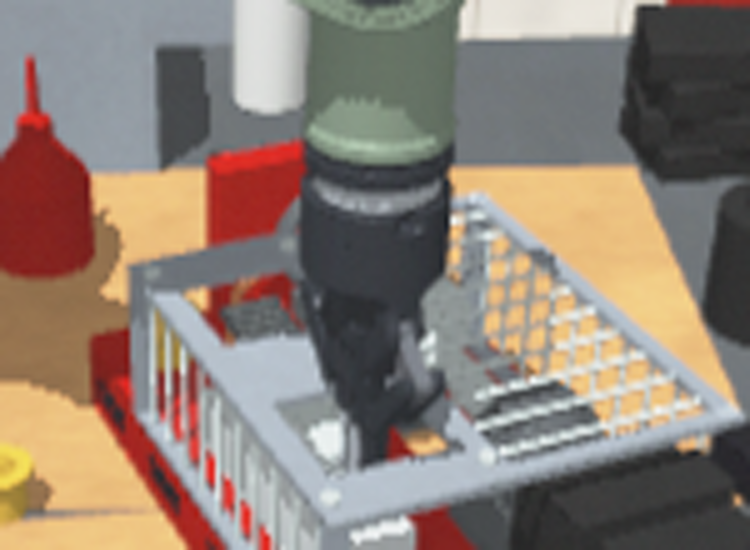

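View pics/w12.png

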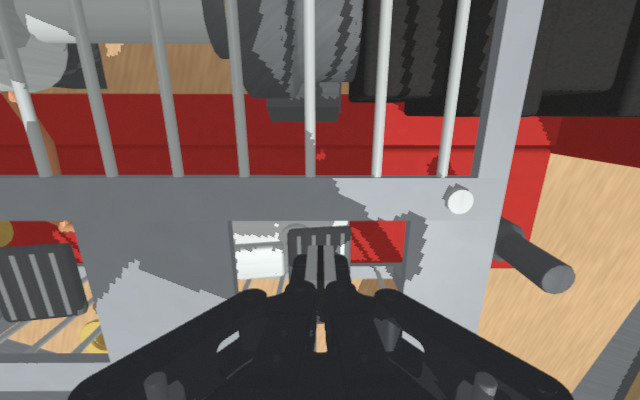

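View pics/sc12.png

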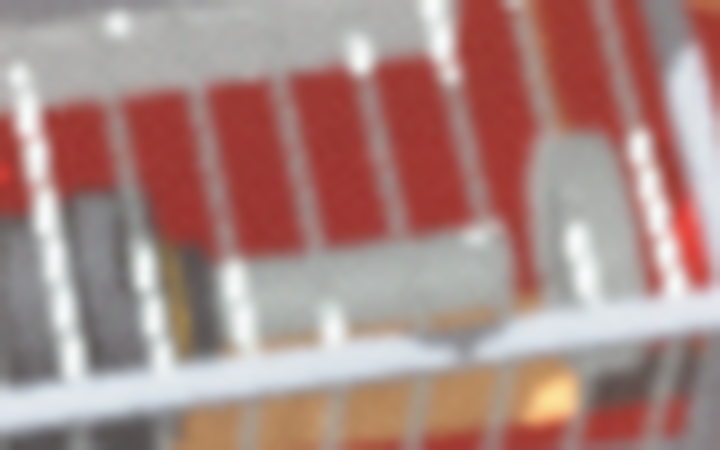

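```bash
python3 - <<'E'
from workcell import ctrl
from h import *
c=ctrl.capture('wrist'); p=[.6271,.0504,.3406]
a=c['color'][:,:,::-1]; cv2.imwrite('pics/w13.png',cv2.resize(a[190:370,0:260],None,fx=3,fy=3,interpolation=cv2.INTER_CUBIC))
print('win',proj(c,w(p,[(-.033,-.032,.17),(-.033,-.108,.17)])).round(1).tolist(), 'out',proj(c,w(p,[(-.107,.032,.17)])).round(1).tolist())
for t in (.26,.29,.32,.34):
    b=t-.17; C,S=np.cos(b),np.sin(b)
    q=lambda l,h:(l*C-h*S, .138+l*S+h*C)
    print(t,proj(c,w(p,[(-.05,*q(.052,.012)),(-.09,*q(.052,.012))])).round(1).tolist())
E
```

```text
win [[219.3, 217.4], [404.5, 217.3]] out [[103.3, 360.7]]
0.26 [[60.2, 240.0], [81.0, 310.6]]
0.29 [[58.6, 241.3], [79.7, 312.6]]
0.32 [[57.1, 242.6], [78.5, 314.5]]
0.34 [[56.1, 243.5], [77.7, 315.8]]
```

View pics/w13.png

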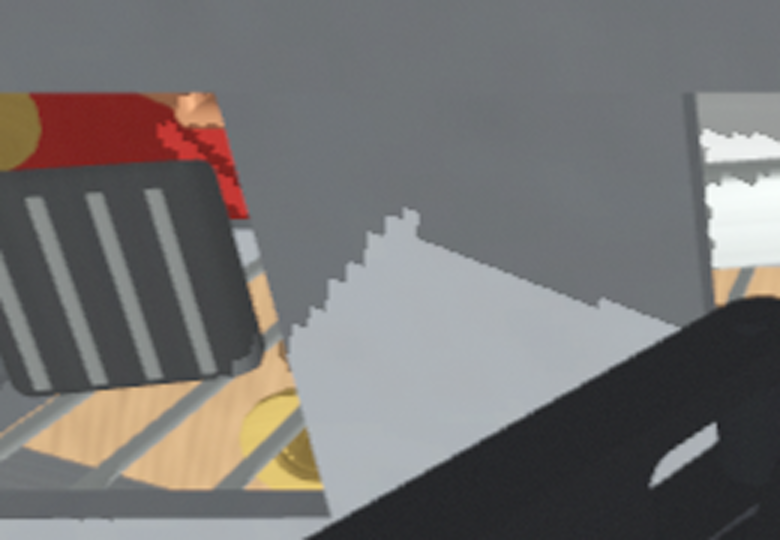

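```bash
python3 -m inch '[[0,0,0,0,0,-0.001,0],[0,0,0,0,0,-0.001,0],[0,0,0,0,0,0,0]]'
```

```text
time: 10.07
tool_pos: [0.586, -0.042, 0.1322]
orientation: [0.119, -0.695, 0.699, -0.121]
force: [-12.8, -4.3, 32.5]
finger_gap: 0.0
```

It is a firm stop: 32 N and only 0.2 mm of motion. I'll retreat straight up and look at the bush.

```bash
python3 -m inch '[[0,0,0,0,0,0.008,0],[0,0,0,0,0,0.016,0],[0,0,0,0,0,0.03,0],[0,0,0,0,0,0.03,0],[0,0,0,0,0,0.016,0],[0,0,0,0,0,0,0]]'
python3 - <<'E'
from workcell import ctrl
from h import *
c=ctrl.capture('wrist'); cv2.imwrite('pics/w14.png',c['color'][:,:,::-1])
c=ctrl.capture('scene'); a=c['color'][165:275,265:405,::-1]; cv2.imwrite('pics/sc14.png',cv2.resize(a,None,fx=5.5,fy=5.4,interpolation=cv2.INTER_CUBIC))
s=ctrl.sense(); print(s['time'],s['tool_pos'],s['force'])
E
```

```text
time: 10.82
tool_pos: [0.5851, -0.0396, 0.2257]
orientation: [0.119, -0.697, 0.697, -0.121]
force: [-0.9, -0.3, 0.6]
finger_gap: -0.0002
10.925 [ 0.58364914 -0.03946071  0.22336432] [ 0.30298734  0.44701865 -0.38948026]
```

View pics/w14.png

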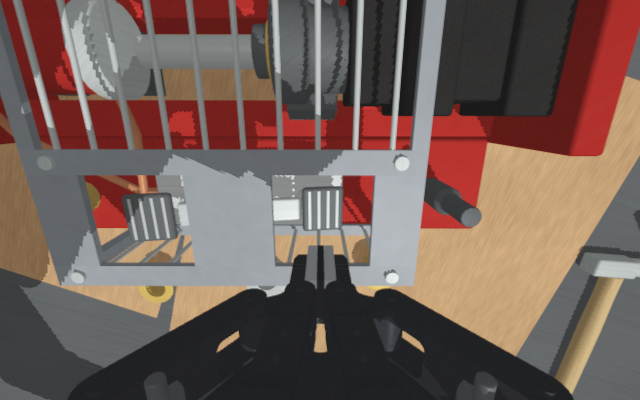

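View pics/sc14.png

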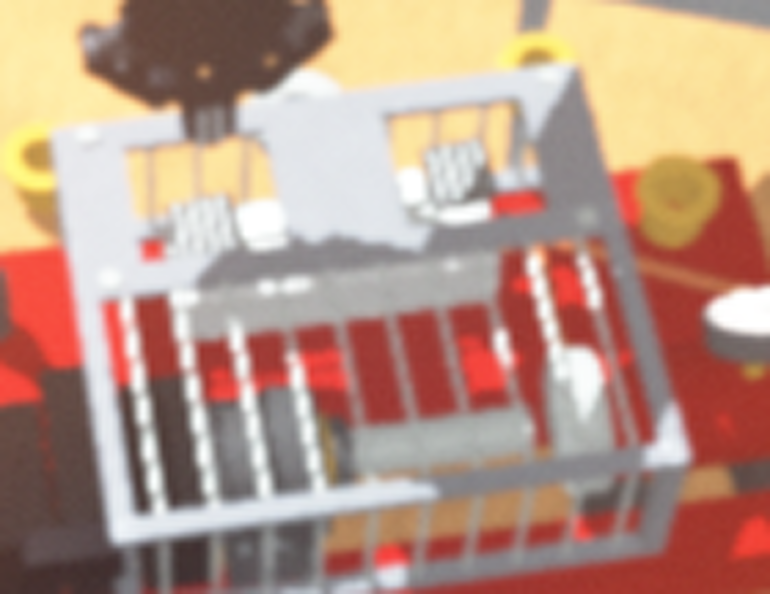

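```bash
python3 - <<'E'
import cv2
a=cv2.imread('pics/w14.png')[0:130,210:370]; cv2.imwrite('pics/w14z.png',cv2.resize(a,None,fx=5,fy=4.6,interpolation=cv2.INTER_CUBIC))
a=cv2.imread('pics/w12.png')[0:130,180:380]; cv2.imwrite('pics/w12z.png',cv2.resize(a,None,fx=4,fy=4,interpolation=cv2.INTER_CUBIC))
E
```

```text
(no output)
```

View pics/w14z.png

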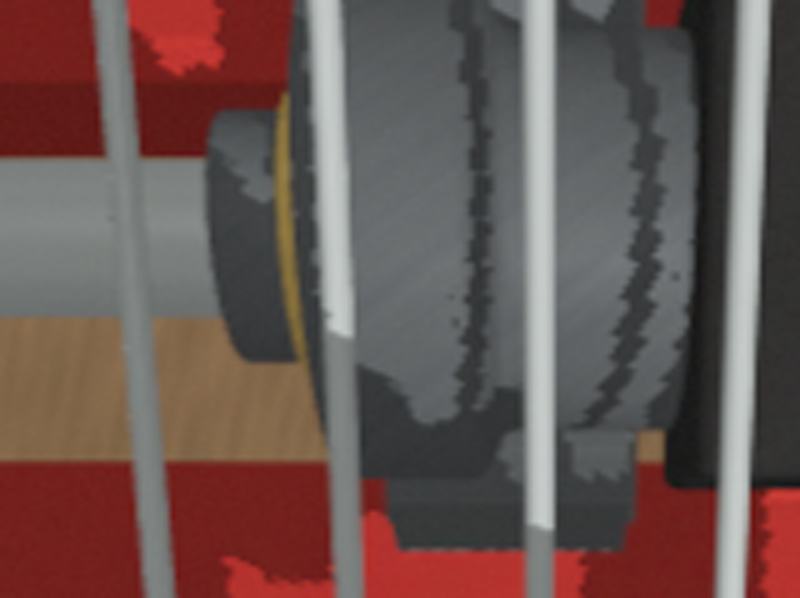

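The zoom shows a thin gold flange rim at (285,220), flush between the hub and the ram head: the bush is home. Now to the other window.

```bash
python3 -m inch '[[0,0,0,-0.0156,0.0438,0,0],[0,0,0,-0.0156,0.0438,0,0],[0,0,0,-0.0156,0.0438,0,0],[0,0,0,0,0,0,0],[0,0,0,0,0,0,0],[0,0,0,0,0,0,0]]'
python3 - <<'E'
from workcell import ctrl
from h import *
c=ctrl.capture('wrist'); cv2.imwrite('pics/w15.png',c['color'][:,:,::-1])
s=ctrl.sense(); print(s['time'],s['tool_pos'],s['force'])
print(proj(c,w([.6271,.0504,.3406],[(-.107,.108,.17),(-.107,.032,.17),(-.033,.032,.17),(-.033,.108,.17)])).round(1).tolist())
E
```

```text
time: 11.68
tool_pos: [0.5378, 0.0905, 0.2241]
orientation: [0.12, -0.697, 0.697, -0.119]
force: [-0.4, 0.3, -0.4]
finger_gap: 0.0003
11.725 [0.53787697 0.09048193 0.22430108] [ 0.17365991 -0.67657113 -0.13315172]
[[269.1, 264.2], [365.2, 264.2], [370.1, 171.7], [263.5, 171.8]]
```

View pics/w15.png

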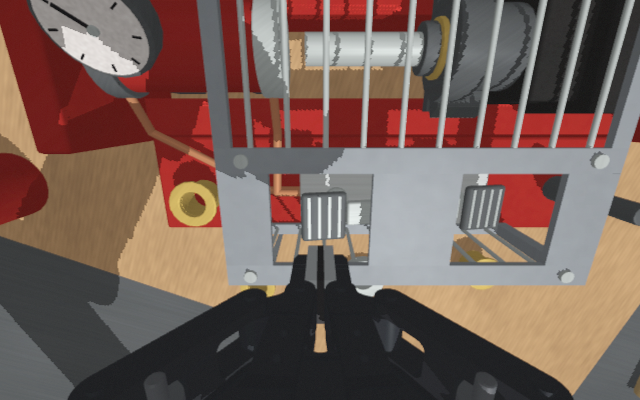

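The window spans columns 272–372, with the pad at (324,215) directly ahead of the tips. I'll descend.

```bash
python3 -m inch '[[0,0,0,0,0.0005,-0.025,0],[0,0,0,0,0,-0.022,0],[0,0,0,0,0,-0.012,0],[0,0,0,0,0,-0.003,0],[0,0,0,0,0,0,0]]'
python3 -m inch '[[0,0,0,0,0,-0.003,0],[0,0,0,0,0,-0.003,0],[0,0,0,0,0,-0.002,0],[0,0,0,0,0,0,0]]'
python3 - <<'E'
from workcell import ctrl
from h import *
c=ctrl.capture('wrist'); cv2.imwrite('pics/w16.png',c['color'][:,:,::-1])
s=ctrl.sense(); print(s['time'],s['tool_pos'],s['force'])
E
```

```text
time: 12.35
tool_pos: [0.5382, 0.0919, 0.1633]
orientation: [0.119, -0.697, 0.697, -0.12]
force: [-1.1, -0.5, 0.7]
finger_gap: 0.0002
time: 12.85
tool_pos: [0.5379, 0.0925, 0.1552]
orientation: [-0.12, 0.697, -0.697, 0.12]
force: [-0.2, 1.5, 2.2]
finger_gap: 0.0
12.9 [0.53784984 0.09246536 0.15520905] [-1.05215987  1.4839619   3.13542473]
```

View pics/w16.png

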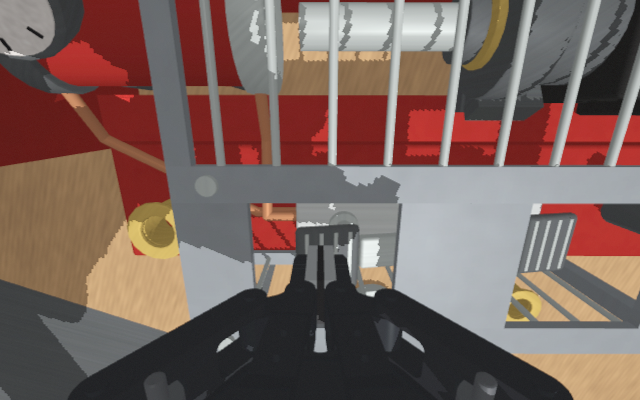

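Contact at TCP z ≈ 0.156, with the tips on the pad at (322,250). I'll push it down to its stop.

```bash
python3 -m inch '[[0,0,0,0,0,-0.003,0],[0,0,0,0,0,-0.003,0],[0,0,0,0,0,-0.003,0],[0,0,0,0,0,0,0]]'
python3 -m inch '[[0,0,0,0,0,-0.003,0],[0,0,0,0,0,-0.003,0],[0,0,0,0,0,-0.003,0],[0,0,0,0,0,0,0]]'
python3 -m inch '[[0,0,0,0,0,-0.002,0],[0,0,0,0,0,-0.002,0],[0,0,0,0,0,0,0]]'
```

```text
time: 13.4
tool_pos: [0.5379, 0.0925, 0.146]
orientation: [-0.12, 0.697, -0.697, 0.12]
force: [0.6, 2.4, 2.9]
finger_gap: -0.0002
time: 13.9
tool_pos: [0.5376, 0.0926, 0.1368]
orientation: [-0.12, 0.697, -0.697, 0.12]
force: [0.2, 4.1, 3.4]
finger_gap: -0.0002
time: 14.28
tool_pos: [0.5376, 0.0923, 0.1327]
orientation: [-0.12, 0.697, -0.697, 0.12]
force: [-0.3, 3.3, 2.5]
finger_gap: -0.0001
```

```bash
python3 -m inch '[[0,0,0,0,0,-0.001,0],[0,0,0,0,0,-0.001,0],[0,0,0,0,0,0,0]]'
python3 -m inch '[[0,0,0,0,0,-0.001,0],[0,0,0,0,0,-0.001,0],[0,0,0,0,0,0,0]]'
```

```text
time: 14.65
tool_pos: [0.5377, 0.0923, 0.1321]
orientation: [-0.12, 0.697, -0.697, 0.12]
force: [-4.2, 4.0, 10.9]
finger_gap: -0.0
time: 15.02
tool_pos: [0.5378, 0.0922, 0.1318]
orientation: [0.12, -0.697, 0.697, -0.12]
force: [-7.9, 3.1, 18.8]
finger_gap: -0.0002
```

```bash
python3 -m inch '[[0,0,0,0,0,-0.001,0],[0,0,0,0,0,-0.0015,0],[0,0,0,0,0,0,0],[0,0,0,0,0,0,0]]'
python3 -m inch '[[0,0,0,0,0,0.008,0],[0,0,0,0,0,0.016,0],[0,0,0,0,0,0.03,0],[0,0,0,0,0,0.04,0],[0,0,0,0,0,0.04,0],[0,0,0,0,0,0.02,0],[0,0,0,0,0,0,0],[0,0,0,0,0,0,0],[0,0,0,0,0,0,0]]'
python3 - <<'E'
from workcell import ctrl
from h import *
c=ctrl.capture('wrist'); cv2.imwrite('pics/w17.png',c['color'][:,:,::-1])
c=ctrl.capture('side'); cv2.imwrite('pics/s17.png',c['color'][:,:,::-1])
s=ctrl.sense(); print(s['time'],s['tool_pos'],s['force'])
E
```

```text
time: 15.52
tool_pos: [0.5379, 0.0922, 0.1316]
orientation: [0.12, -0.697, 0.697, -0.12]
force: [-13.1, 2.6, 30.6]
finger_gap: -0.0001
time: 16.65
tool_pos: [0.5366, 0.0919, 0.2783]
orientation: [-0.121, 0.697, -0.697, 0.119]
force: [-0.0, 0.0, -0.7]
finger_gap: -0.0001
16.75 [0.53695797 0.0919951  0.27881899] [ 0.34799813 -0.13887945 -0.32311348]
```

View pics/w17.png

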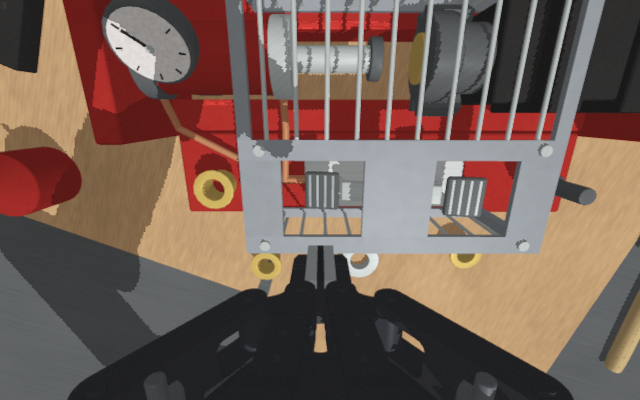

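View pics/s17.png

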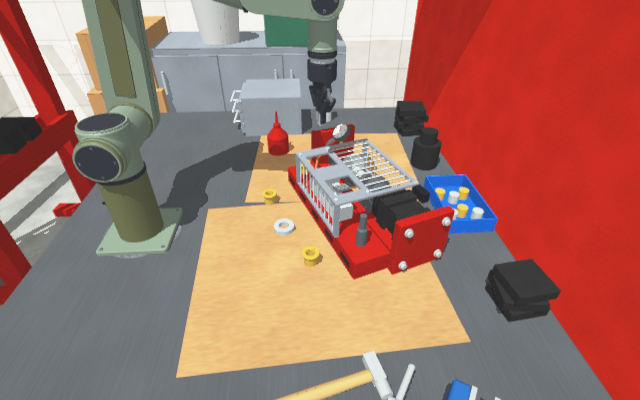

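The ram head is back at (376,60), with a clear gap to the bush at (418,60), and the hub-side pad is raised again. I'll zoom on the flange before handing in.

```bash
python3 - <<'E'
import cv2
a=cv2.imread('pics/w17.png')[0:120,260:420+90]; cv2.imwrite('pics/w17z.png',cv2.resize(a,None,fx=3.2,fy=3.2,interpolation=cv2.INTER_CUBIC))
E
```

```text
(no output)
```

View pics/w17z.png

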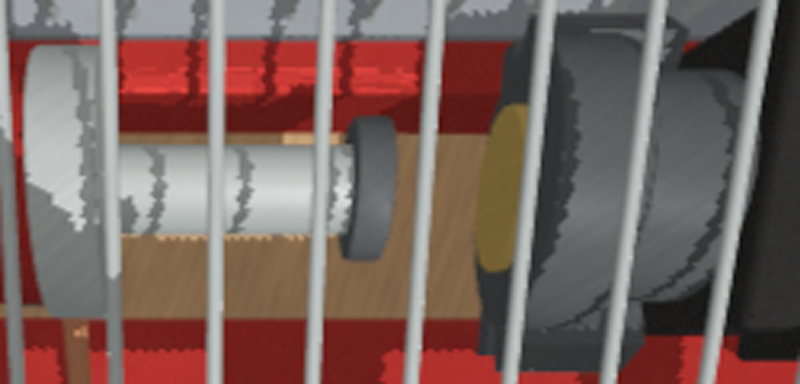

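The flange face lies flat against the hub and the ram is fully back. The robot touches nothing, so I'm handing in.

```bash
python3 - <<'E'
from workcell import ctrl
print(ctrl.hand_in(), ctrl.sense()['time'])
E
```

```text
the job is handed in; nothing more can be done
the job is handed in; nothing more can be done
```

The press stroke is done and handed in after about 17 s of the 38 s allowed.

- **Hub side:** I pushed the hub-side pad down with shut fingertips until it met a firm stop, at 32 N with only 0.2 mm more motion. The wrist picture then showed the bush's flange flush against the hub.
- **Cylinder side:** I pushed the other pad down to its stop, at 31 N. The last wrist picture shows the ram well back from the bush, the hub-side pad raised again and the flange still against the hub.
- **Clearances:** The gripper ended about 110 mm above the guard, touching nothing. I saw no contact with the guard in the pictures, and no force before the tips reached each pad. The loose parts visible in the last pictures looked unmoved; I did not measure them.

**What disagreed:**
- The shut fingertips turned out to be about level with the TCP, not 25 mm ahead of it as stated. I set depth by force and camera views instead.
- At each stop the wrist also read a sideways force of about 13 N, most likely friction of the tips on the pad.
- Reading the rocker tilt from the wrist camera was not precise enough to use. "Home" and "fully back" rest on the firm stops and the pictures.

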